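# Hold a spring clip gaping over the wide card

## Task

I need to slip a scent test strip against the wider of the two upright cards. Pinch the handles of the steel spring clip so that its jaws spread wide, lift it off the fin it is parked on and bring it down over the middle of the wide card's top edge, one jaw on each side, jaw tips about 15 mm below the edge and not touching the card. Finish while still holding the clip squeezed open there; do not touch the narrow card with the clip and do not knock over or shove any of the things standing about.

Things in the scene. Friction and masses are not known exactly. Their poses are not given: they have to be found in the camera images.
- clip_pivot (a point): Centre of the loose steel spring clip (clothes-peg shape, 40 mm wide, 85 g), on its hinge axis. It stands jaws down, handles up, biting a fin. y = hinge axis; jaws and handles open along x. Jaw tips 46 mm below. The frame is fixed to the +x half, so it leans by half the joint value as the clip opens; this point stays on the axis.
- handle_top_1 (a point): Outer upper end of the clip's handle on its +x side, mid width. The handles splay upward in a V: upper ends 38 mm above the hinge, 57 mm apart outside when parked. At the stop the outer faces are parallel, 36 mm apart, from 2 to 43 mm above the hinge. Pinch both together from above along x.
- handle_top_2 (a point): The same on the clip's -x side.
- clip_jaw (a joint): Opening of the clip, rad: 0 as parked, jaws 4 mm apart; 0.44 wide open at its stop (each half swings 0.22), jaw tips 24 mm apart. The spring shuts it when released: at the handles' upper ends about 4 N starts to open it, 7 N opens it fully (11 N when pressed half-way up the handles).
- post: Fixed parking block on which the clip stands: wooden foot 64 x 84 x 12 mm with an upright aluminium fin, 4 mm thick, 70 mm long along y, top 29 mm above the table. The parked jaw tips rest on the foot. Origin under its centre on the table.
- jaw_tip_1 (a point): Inner lower edge, at mid width, of the clip's jaw on its +x side (rubber-lined jaw pad 14 mm high, about 5 mm thick).
- jaw_tip_2 (a point): Inner lower edge, at mid width, of the clip's jaw on its -x side.
- wide_card: Fixed stand with the wide upright stiff card: card 100 mm wide, 4 mm thick, top edge 100 mm above the table, on a wooden foot 58 x 112 x 14 mm. Origin under the centre of the foot on the table; z up, y along the card's width, x through its thickness. It may stand on the left or the right of the narrow one.
- wide_card_edge (a point): Middle of the wide card's top edge; axes as the stand.
- narrow_card: Fixed stand of the same kind and height with a narrow card, 60 mm wide: the wrong one. Foot 58 x 72 mm. Origin and axes as for the wide one.
- atomiser_1: Bystander: slim glass atomiser with black cap, 18 mm across, 80 mm tall, standing between the two cards. Origin at its underside.
- bottle: Bystander: amber dropper bottle, 39 mm across, 102 mm tall. Origin at its underside.
- beaker: Bystander: small beaker, 47 mm across, 55 mm tall. Origin at its underside.
- crimp_tin: Bystander: flat round tin, 59 mm across, 26 mm tall. Origin at its underside.
Mind the look-alikes: they are no part of the job. Leave any blue look-alike of the part that bears clip_pivot alone.

How it is judged:
On the way:
1. the clip is squeezed open and lifted clear of its fin (value of joint clip_jaw above 0.25 rad and height (world z) of each of jaw_tip_1, jaw_tip_2 above 0.034 m), for 0.2 s.
At the end, for the whole second after the job is handed in: The gripper holds the clip squeezed at least 0.25 rad open and still, over the wide card: one jaw on each side, both tips 6 to 28 mm below the top edge and at least 2 mm off the card's faces, the clip within 25 mm of the card's middle and not touching the card (value of joint clip_jaw above 0.25 rad and ((x of jaw_tip_1 in the frame of wide_card above 0.004 m and x of jaw_tip_2 in the frame of wide_card below -0.004 m) or (x of jaw_tip_1 in the frame of wide_card below -0.004 m and x of jaw_tip_2 in the frame of wide_card above 0.004 m)) and y of clip_pivot in the frame of wide_card between -0.025 and 0.025 m and z of jaw_tip_1 in the frame of wide_card_edge between -0.028 and -0.006 m and z of jaw_tip_2 in the frame of wide_card_edge between -0.028 and -0.006 m and contact force between clip and wide_card below 0.3 N and contact force between the fingers and clip above 2 N and linear speed of clip below 0.03 m/s); the arm keeps its last pose, push and grip.
It fails at once if the clip touches the narrow card (contact force between clip and narrow_card above 0.5 N).
It fails at once if a bystander is knocked over or shoved 30 mm (distance of any of atomiser_1, bottle, beaker, crimp_tin from where it was at the start of the episode above 0.03 m or angle between any of atomiser_1, bottle, beaker's own z axis and vertical above 0.6 rad).
It also fails if it takes over 40 s, if anything falls off the work surface, if the arm or the gripper's body presses on something with over 40 N, if the wrist force passes 120 N, or if a joint passes its speed limit or range.

## Robot

A 7-joint arm with a two-finger parallel gripper is mounted at the origin on the work surface; the furniture and walls round the work are solid. World frame = base frame: x ahead of the robot, y to its left, z up, the work surface at z = 0. Lengths are in m, angles in rad, forces in N, time in s.
With the tool pointing down it reaches from about 0.425 to 0.925 m from the base axis. Payload 6.8 kg.
Tool frame: the origin (TCP) lies on the centre line of the jaws, within the pads' length; the fingertips stand 25 mm ahead of it and the grasp point (between the pads) lies 6 mm ahead of it; z points along the fingers, y is the line along which they close (so a half turn about z gives the same grasp; the last joint's range is limited). The gripper opens to 85 mm and grips with 20 to 120 N. Pads are 22 mm wide; open, the fingers measure 114 mm over their backs; the gripper's body (76 mm by 85 mm) begins 54 mm behind the grasp point. The pads swing forward as they close: fully open they stand 13 mm farther back than shut.
Start: joints at [1.164, 0.477, 0.022, 1.555, -0.011, 1.109, -0.083], TCP at [0.199, -0.645, 0.256] pointing down, gripper open.
Joint ranges: [-2.96, 2.96], [-0.34, 2.1], [-1.41, 1.46], [0.24, 2.44], [-1.37, 4.51], [0.17, 1.92], [-2.96, 2.96]. Speed limits (rad/s): [2.39, 2.39, 3.14, 3.14, 3.14, 3.14, 3.14].

## Interface

Orientations are given as a rotation vector (axis times angle).
In Python, from bench import telemetry, grab_frame, job gives the robot as it stands.
- The arm moves only by the tool apply_moves, never from a script. Its argument "rows" is a list of rows, each a list of 2 entries, a list of its own where there are three numbers: the shift along the tool's x, y, z each as a share of 250 mm, from -1 to 1, then the turn, a rotation vector about the tool's x, y, z each as a share of pi rad, from -1 to 1. A call has 1 to 10 rows; each row is the pose to reach, as a shift and turn from the pose commanded when the call began, along the tool's axes at that moment, turning the shorter way round; what a row does not reach only later rows make up. A row lasts 1/8 s, in which the tool goes at most 62.5 mm and 10.7 degrees, less where a joint would pass 70% of its speed; a pose out of reach is approached as far as the arm can. A call with a number of a shift or a turn outside -1 to 1 is refused whole. A call with a gripper value outside its range is refused whole. "jaw" is the gripper's target within -1 to 1 (fully open at 1, half-way at 0, shut at -1), set as the call begins (left out, the last holds). The fingers move at their own pace and stop on an object; "newtons" is the grip in N (left out, the last holds). Time passes only in rows, so rows that repeat a pose let the fingers close. It gives the time, the measured TCP pose, the force, the opening and the grip force at its end, in the units of the state.
- telemetry.get_obs(): the state, without advancing time (a new reading comes with each control period).
- grab_frame(name): name is "scene" or "top" or "wrist"; returns a dict with "frame" (480x640x3 uint8, red, green, blue), "vertical_fov" (degrees; the focal length in pixels is half the picture's height over the tangent of half this angle, whatever the lens; pixels are square), "cx", "cy" (the principal point, pixels), "origin" and "attitude" of the camera in the world. Camera axes: x right, y up, looking along -z (the intrinsics and any distortion apply to the point x, -y, -z); pixel columns grow to the right and rows downward; lengths in m; the calibration is good to about 2 mm. A picture is of the moment at which its call begins. There is no depth.
- job.hand_in(): hands the job in; it is judged then, once.
The state is a dict: "clock": time; "joints": joint angles; "qvel": joint speeds; "tau": joint torques, N m; "tcp_pos": TCP position; "orientation": TCP orientation; "contact_force": force on the tool from outside, world axes, zero at the start; "moment": the same for the moment, N m; "grip_width": finger opening in m; "gripper_force": force on a finger pad.
Only numpy, scipy, OpenCV 4.12 (cv2) and the standard library are available. Lean on these libraries where they do the work, as an engineer would, in place of code of your own. Each camera call takes 0.05 s, during which the arm holds its last target. There are 200 camera calls.

## Working session

There is one attempt and no reset: what is moved stays moved. The work goes in short steps, Python scripts to look and compute and a tool call to move; the robot and the scene stay as the last step left them, time stands still between calls to the robot, and variables do not carry over. Pictures are saved under pics/ and viewed, at most 10 in all, crops included, and the job is handed in when it is done.

Besides the shell and the picture viewer there is one more tool, called after "Call:" by a JSON object that holds its "op" and its "data". apply_moves: Moves the arm, as the interface text tells. Its arguments: {"type":"object","properties":{"rows":{"type":"array"},"jaw":{"type":"number"},"newtons":{"type":"number"}},"required":["rows"]}

```bash
mkdir -p pics
cat > h.py <<'E'
import numpy as np, cv2
from bench import telemetry, grab_frame, job
from scipy.spatial.transform import Rotation as R
def rot(a):
    a=np.array(a,float)
    return a if a.shape==(3,3) else (R.from_quat(a).as_matrix() if a.size==4 else R.from_rotvec(a).as_matrix())
def ray(f,u,v):
    F=240/np.tan(np.radians(f['vertical_fov'])/2)
    d=np.array([(u-f['cx'])/F,-(v-f['cy'])/F,-1]); return np.array(f['origin']),rot(f['attitude'])@d
def plane(f,u,v,z):
    o,d=ray(f,u,v); return o+d*(z-o[2])/d[2]
def proj(f,p):
    F=240/np.tan(np.radians(f['vertical_fov'])/2)
    c=rot(f['attitude']).T@(np.array(p)-np.array(f['origin'])); return f['cx']+F*c[0]/-c[2], f['cy']-F*c[1]/-c[2]
def save(f,n,crop=None,s=1):
    im=f['frame'][:,:,::-1]
    if crop: x0,y0,x1,y1=crop; im=im[y0:y1,x0:x1]
    cv2.imwrite('pics/'+n,cv2.resize(im,None,fx=s,fy=s,interpolation=cv2.INTER_CUBIC))
E
python3 - <<'E'
from h import *
import pickle
for n in ['scene','top','wrist']:
    f=grab_frame(n); save(f,n+'0.png'); pickle.dump(f,open(n+'0.pkl','wb'))
    print(n,{k:v for k,v in f.items() if k!='frame'})
o=telemetry.get_obs();print(o)
E
```

```text
scene {'vertical_fov': 47.82232814533387, 'cx': 327.27191264341997, 'cy': 239.39859277884176, 'origin': array([-0.22134537,  0.39104835,  0.938131  ]), 'attitude': array([ 0.43677729, -0.74381796, -1.91540849])}
top {'vertical_fov': 54.958613819425324, 'cx': 317.2912918336289, 'cy': 234.66425001963051, 'origin': array([0.30407047, 0.03960887, 1.17265834]), 'attitude': array([ 0.10094756, -0.13341715, -1.54372968])}
wrist {'vertical_fov': 61.27216854900768, 'cx': 323.0463046288924, 'cy': 244.45875481581228, 'origin': array([ 0.26303064, -0.62453442,  0.37234899]), 'attitude': array([-0.23092343,  0.17364216, -1.26376711])}
{'clock': 0.15, 'joints': array([ 1.16389475,  0.47765175,  0.02233262,  1.55617444, -0.01152873,
        1.10929086, -0.08308062]), 'qvel': array([ 4.26674946e-04, -2.44768804e-03,  1.12869453e-03, -2.73075524e-03,
       -1.91592848e-05,  6.85537718e-04, -7.88372598e-04]), 'tau': array([ 3.57672878e-03, -5.96923506e+01,  1.61076486e+00, -2.81490523e+01,
        1.27746884e-02,  6.51725539e-03,  8.56609290e-06]), 'tcp_pos': array([ 0.19859993, -0.64470475,  0.25554197]), 'orientation': array([-3.10523300e+00, -4.67466349e-01,  4.28920817e-04]), 'contact_force': array([ 0.03589089, -0.99480906,  0.70268118]), 'moment': array([ 0.01333831,  0.04269523, -0.00379082]), 'gripper_force': 0.0, 'grip_width': 0.08560134743100149}
```

View pics/top0.png

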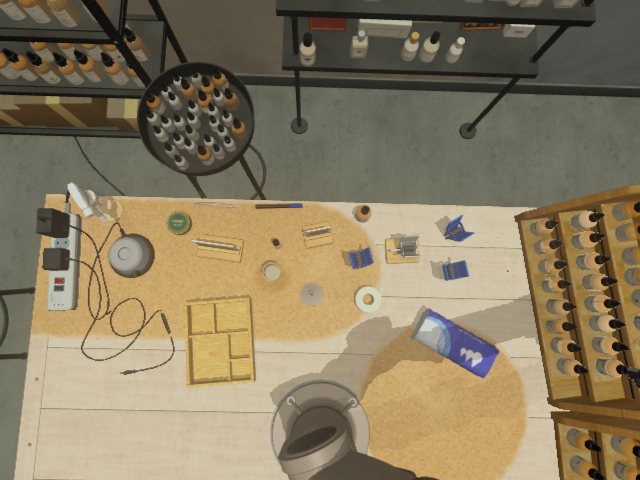

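View pics/scene0.png

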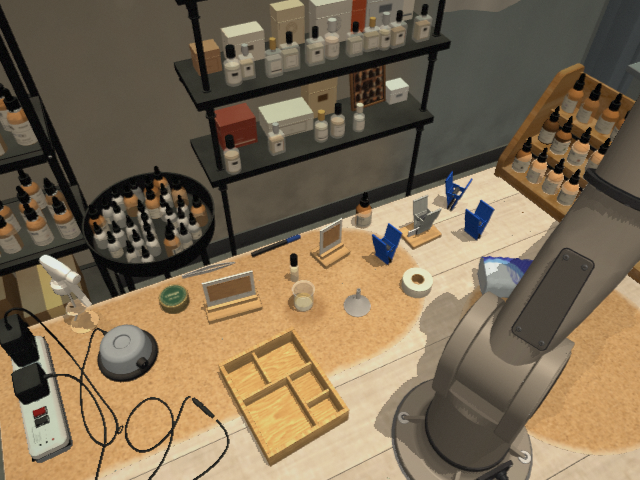

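The wide card is at top (219,245) and the narrow one at (317,233). Candidates for the clip are the steel clip on a wooden foot at top (403,247), and the blue look-alikes at (361,258), (456,270) and (457,230). I choose the steel one and check it in a crop.

Run:
```python
from h import *
import pickle
f=pickle.load(open('top0.pkl','rb')); g=pickle.load(open('scene0.pkl','rb'))
cr=lambda f,x,y:cv2.resize(f['frame'][y-30:y+30,x-40:x+40,::-1],(400,300),interpolation=cv2.INTER_CUBIC)
cv2.imwrite('pics/c1.png',np.vstack([np.hstack([cr(f,403,247),cr(g,420,220)]),np.hstack([cr(f,219,245),cr(g,231,295)])]))
for n,f_,pts in [('top',f,[(403,247,.06),(219,245,.1),(317,233,.1),(363,213,.09),(271,270,.05),(276,243,.08),(178,222,.026),(361,258,.04)])]:
    for u,v,z in pts: print(n,u,v,plane(f_,u,v,z).round(3))
```

```text
top 403 247 [ 0.447 -0.191  0.06 ]
top 219 245 [0.436 0.248 0.1  ]
top 317 233 [0.47 0.02 0.1 ]
top 363 213 [ 0.523 -0.089  0.09 ]
top 271 270 [0.384 0.129 0.05 ]
top 276 243 [0.447 0.117 0.08 ]
top 178 222 [0.5   0.368 0.026]
top 361 258 [ 0.42  -0.091  0.04 ]
```

View pics/c1.png

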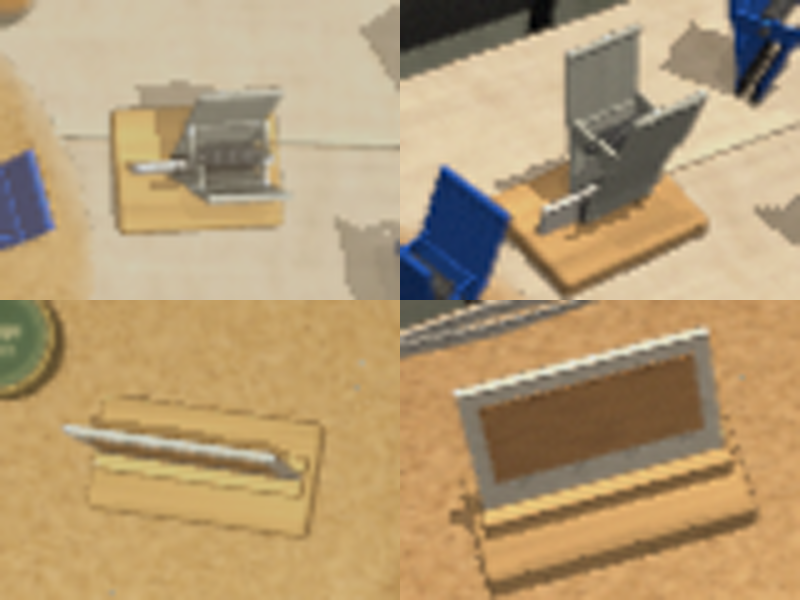

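Run:
```python
from h import *
import pickle
f=pickle.load(open('top0.pkl','rb')); g=pickle.load(open('scene0.pkl','rb'))
def tri(a,b):
    (o,d),(p,e)=ray(f,*a),ray(g,*b)
    s=np.linalg.lstsq(np.c_[d,-e],p-o,rcond=None)[0]; x,y=o+d*s[0],p+e*s[1]; return ((x+y)/2).round(4),np.linalg.norm(x-y).round(4)
T=lambda x,y,cx,cy,ox=0,oy=0:(cx-40+(x-ox)/5-.4,cy-30+(y-oy)/5-.4)
t=lambda x,y:T(x,y,403,247); s=lambda x,y:T(x,y,420,220,400,0)
tc=lambda x,y:T(x,y,219,245,0,300); sc=lambda x,y:T(x,y,231,295,400,300)
for n,a,z in [('hp-l',t(195,96),.096),('hp-r',t(282,92),.096),('hm-l',t(203,196),.096),('hm-r',t(290,195),.096),('fin l',t(130,168),.029),('foot',t(113,108),.012),('foot',t(120,232),.012),('foot',t(283,228),.012),('cL',tc(63,430),.1),('cR',tc(273,459),.1)]: print(n,plane(f,*a,z).round(4))
for n,a,z in [('hp-l',s(566,53),.096),('hp-r',s(638,29),.096),('hm-r',s(706,96),.096),('cL',sc(458,393),.1),('cR',sc(706,331),.1),('finL',s(543,210),.029),('footL',s(490,195),.012),('footB',s(570,288),.012),('footR',s(708,222),.012)]: print('scene',n,plane(g,*a,z).round(4))
print(tri(t(195,96),s(566,53)),tri(t(282,92),s(638,29)),tri(t(290,195),s(706,96)),tri(tc(63,430),sc(458,393)),tri(tc(273,459),sc(706,331)))
```

```text
hp-l [ 0.4691 -0.1807  0.096 ]
hp-r [ 0.4721 -0.2222  0.096 ]
hm-l [ 0.4216 -0.1843  0.096 ]
hm-r [ 0.4231 -0.2254  0.096 ]
fin l [ 0.4421 -0.1616  0.029 ]
foot [ 0.4748 -0.1559  0.012 ]
foot [ 0.4115 -0.1595  0.012 ]
foot [ 0.4155 -0.2424  0.012 ]
cL [0.4446 0.3129 0.1   ]
cR [0.4335 0.2147 0.1   ]
scene hp-l [ 0.4699 -0.1803  0.096 ]
scene hp-r [ 0.4694 -0.2183  0.096 ]
scene hm-r [ 0.4205 -0.2221  0.096 ]
scene cL [0.4432 0.3144 0.1   ]
scene cR [0.4311 0.2175 0.1   ]
scene finL [ 0.4415 -0.1609  0.029 ]
scene footL [ 0.4726 -0.1537  0.012 ]
scene footB [ 0.4075 -0.1569  0.012 ]
scene footR [ 0.4147 -0.2371  0.012 ]
(array([ 0.4693, -0.1803,  0.0965]), np.float64(0.0008)) (array([ 0.4734, -0.2229,  0.0906]), np.float64(0.0015)) (array([ 0.424 , -0.2262,  0.091 ]), np.float64(0.0011)) (array([0.4451, 0.3139, 0.0973]), np.float64(0.0006)) (array([0.4343, 0.216 , 0.0954]), np.float64(0.0013))
```

```bash
cat >> h.py <<'E'
def goto(p,yaw,tilt=None):
    """tool pointing down, tool x at world angle yaw(deg): returns shift/turn in shares"""
    o=telemetry.get_obs(); A=R.from_rotvec(o['orientation']); B=R.from_euler('z',yaw,degrees=True)*R.from_euler('x',180,degrees=True)
    d=A.inv().apply(np.array(p)-o['tcp_pos']); r=(A.inv()*B).as_rotvec()
    print('tcp',o['tcp_pos'].round(4),'t',o['clock'],'shift',(d/.25).round(4),'turn',(r/np.pi).round(4))
E
python3 - <<'E'
from h import *
import pickle
f=pickle.load(open('top0.pkl','rb'));g=pickle.load(open('scene0.pkl','rb'))
print('top',proj(f,[.199,-.645,.256]),'scene',proj(g,[.199,-.645,.256]))
for p in [(516,220),(555,400),(553,420)]: print(p,plane(f,*p,0),plane(f,*p,.2))
goto([.446,-.202,.256],93.2)
E
```

```text
top (np.float64(655.0926704336204), np.float64(366.2590310558906)) scene (np.float64(695.4060202224949), np.float64(159.69212600513472))
(516, 220) [ 0.53318456 -0.50024033  0.        ] [ 0.49410854 -0.40816761  0.2       ]
(555, 400) [ 0.08397436 -0.57816676  0.        ] [ 0.12151233 -0.47280348  0.2       ]
(553, 420) [ 0.03680274 -0.57060415  0.        ] [ 0.08238596 -0.4665307   0.2       ]
tcp [ 0.1986 -0.6447  0.2555] t 0.15 shift [ 1.4671 -1.401   0.    ] turn [-4.000e-04 -3.000e-04 -4.227e-01]
```

View pics/wrist0.png

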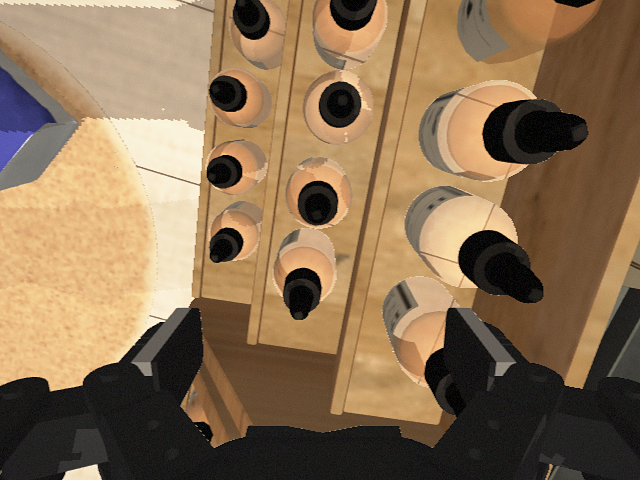

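Wrist view: the gripper hangs beside or over the bottle rack (bottles at about (340,100) and (520,130)), with the table to the left. I'll rise first, then swing to the clip.

Call:
{"op": "apply_moves", "data": {"rows": [[[0, 0, -0.32], [0, 0, 0]], [[0, 0, -0.32], [0, 0, 0]], [[0.1, -0.4, -0.32], [0, 0, -0.05]], [[0.4, -0.8, -0.32], [0, 0, -0.12]], [[0.7, -1, -0.32], [0, 0, -0.2]], [[1, -1, -0.32], [0, 0, -0.3]], [[1, -1, -0.32], [0, 0, -0.4227]], [[1, -1, -0.32], [0, 0, -0.4227]], [[1, -1, -0.32], [0, 0, -0.4227]]], "jaw": 1, "newtons": 25}}

```text
clock: 1.27
tcp_pos: [0.3675, -0.3281, 0.3363]
orientation: [2.193, 2.249, 0.003]
contact_force: [-1.1, -1.5, -0.2]
grip_width: 0.0856
gripper_force: 0.0
```

Run:
```python
from h import *
goto([.446,-.202,.20],93.2)
```

```text
tcp [ 0.3675 -0.3281  0.3363] t 1.275 shift [0.4958 0.3262 0.5463] turn [ 0.0004 -0.0003 -0.0097]
```

Call:
{"op": "apply_moves", "data": {"rows": [[[0.25, 0.16, 0.1], [0, 0, 0]], [[0.496, 0.326, 0.3], [0, 0, -0.01]], [[0.496, 0.326, 0.55], [0, 0, -0.01]], [[0.496, 0.326, 0.55], [0, 0, -0.01]], [[0.496, 0.326, 0.55], [0, 0, -0.01]], [[0.496, 0.326, 0.55], [0, 0, -0.01]]]}}

```text
clock: 2.02
tcp_pos: [0.4446, -0.2087, 0.1998]
orientation: [2.175, 2.265, 0.0]
contact_force: [0.0, -1.3, 0.5]
grip_width: 0.0851
gripper_force: 0.0
```

Run:
```python
from h import *
import pickle
goto([.446,-.202,.089],93.2)
f=grab_frame('wrist'); save(f,'w1.png'); pickle.dump(f,open('w1.pkl','wb'))
for p in [(.446,-.202,.058),(.4745,-.202,.096),(.4175,-.202,.096)]: print(proj(f,p))
```

```text
tcp [ 0.4446 -0.2087  0.1998] t 2.025 shift [0.0267 0.0062 0.4433] turn [ 0.0003  0.0003 -0.0049]
(np.float64(325.4805182561323), np.float64(229.45896357098005))
(np.float64(376.26272751999437), np.float64(246.9564644723948))
(np.float64(275.54557641601116), np.float64(243.08383450910122))
```

View pics/w1.png

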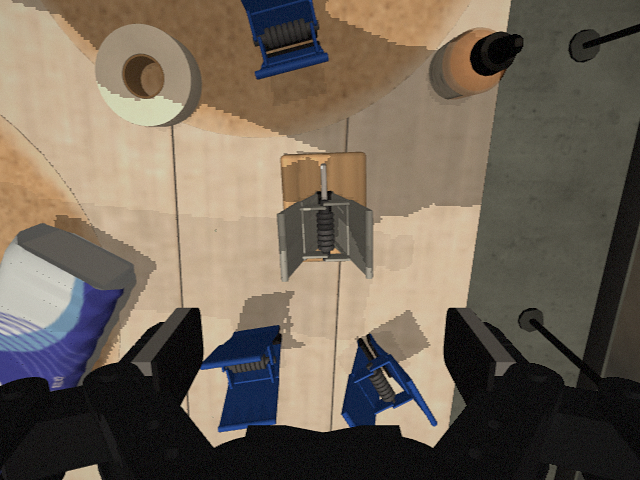

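The wrist view shows the steel clip with its handles at x 280..372 and spring at (325,229), where I predicted it. The blue look-alikes at (245,375), (385,380) and (285,40) are clear of the fingers. Descending.

Call:
{"op": "apply_moves", "data": {"rows": [[[0.027, 0.006, 0.12], [0, 0, -0.005]], [[0.027, 0.006, 0.25], [0, 0, -0.005]], [[0.027, 0.006, 0.36], [0, 0, -0.005]], [[0.027, 0.006, 0.443], [0, 0, -0.005]], [[0.027, 0.006, 0.443], [0, 0, -0.005]], [[0.027, 0.006, 0.443], [0, 0, -0.005]], [[0.027, 0.006, 0.443], [0, 0, -0.005]]]}}

```text
clock: 2.95
tcp_pos: [0.4463, -0.2016, 0.0894]
orientation: [2.156, 2.282, 0.001]
contact_force: [-0.8, 0.3, -0.1]
grip_width: 0.0857
gripper_force: 0.0
```

Call:
{"op": "apply_moves", "data": {"rows": [[[0, 0, 0], [0, 0, 0]], [[0, 0, 0], [0, 0, 0]], [[0, 0, 0], [0, 0, 0]], [[0, 0, 0], [0, 0, 0]], [[0, 0, 0], [0, 0, 0]], [[0, 0, 0], [0, 0, 0]], [[0, 0, 0], [0, 0, 0]], [[0, 0, 0], [0, 0, 0]]], "jaw": -1, "newtons": 25}}

```text
clock: 3.95
tcp_pos: [0.4441, -0.2016, 0.0897]
orientation: [-2.157, -2.283, 0.006]
contact_force: [-9.6, 0.6, 25.1]
grip_width: 0.0381
gripper_force: 22.1
```

Run:
```python
from h import *
goto([.446,-.202,.089],93.2)
f=grab_frame('wrist'); save(f,'w2.png')
```

```text
tcp [ 0.4441 -0.2016  0.0897] t 3.95 shift [-0.002   0.0074  0.0027] turn [-0.001   0.0005  0.0003]
```

View pics/w2.png

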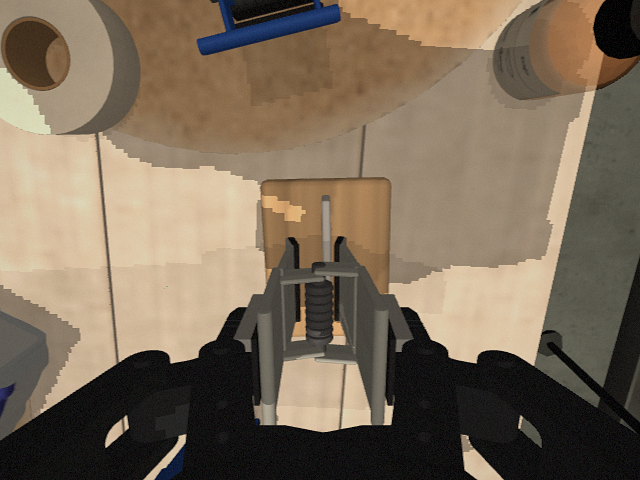

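The clip is gripped with its jaws (292 and 340) open on either side of the fin (325). The opening of 38 mm means it is near the stop. Lifting.

Call:
{"op": "apply_moves", "data": {"rows": [[[0, 0, -0.04], [0, 0, 0]], [[0, 0, -0.1], [0, 0, 0]], [[0, 0, -0.2], [0, 0, 0]], [[0, 0, -0.32], [0, 0, 0]], [[0, 0, -0.44], [0, 0, 0]], [[0, 0, -0.56], [0, 0, 0]], [[0, 0, -0.56], [0, 0, 0]], [[0, 0, -0.56], [0, 0, 0]]]}}

```text
clock: 5.0
tcp_pos: [0.4451, -0.2009, 0.2277]
orientation: [-2.157, -2.284, 0.0]
contact_force: [-0.2, -0.3, -2.1]
grip_width: 0.0354
gripper_force: 25.7
```

Run:
```python
from h import *
goto([.4385,.265,.23],83.5)
print(telemetry.get_obs()['grip_width'],telemetry.get_obs()['contact_force'],telemetry.get_obs()['gripper_force'])
```

```text
tcp [ 0.4451 -0.2009  0.2277] t 5.0 shift [ 1.8619  0.0802 -0.0089] turn [-0.0001 -0.      0.0544]
0.0354442600724946 [-0.24926448 -0.28602674 -2.12093062] 25.7209662348032
```

Call:
{"op": "apply_moves", "data": {"rows": [[[0.08, 0.02, 0], [0, 0, 0]], [[0.2, 0.05, 0], [0, 0, 0]], [[0.34, 0.08, 0], [0, 0, 0]], [[0.48, 0.1, 0], [0, 0, 0.01]], [[0.62, 0.1, 0], [0, 0, 0.02]], [[0.76, 0.1, 0], [0, 0, 0.03]], [[0.88, 0.1, 0], [0, 0, 0.04]], [[0.97, 0.1, 0], [0, 0, 0.054]], [[1, 0.1, 0], [0, 0, 0.054]]]}}

```text
clock: 6.12
tcp_pos: [0.4554, 0.0513, 0.2271]
orientation: [-2.339, -2.096, 0.002]
contact_force: [-0.3, -0.5, -1.1]
grip_width: 0.0354
gripper_force: 25.7
```

Run:
```python
from h import *
goto([.4385,.265,.23],83.5)
```

```text
tcp [0.4554 0.0513 0.2271] t 6.125 shift [ 0.8423 -0.1605 -0.0111] turn [-0.0006 -0.      0.0013]
```

Call:
{"op": "apply_moves", "data": {"rows": [[[0.08, 0, 0], [0, 0, 0]], [[0.2, -0.04, 0], [0, 0, 0]], [[0.34, -0.08, 0], [0, 0, 0]], [[0.48, -0.12, 0], [0, 0, 0]], [[0.6, -0.16, 0], [0, 0, 0]], [[0.72, -0.16, 0], [0, 0, 0]], [[0.81, -0.16, 0], [0, 0, 0]], [[0.842, -0.16, 0], [0, 0, 0]], [[0.842, -0.16, 0], [0, 0, 0]], [[0.842, -0.16, 0], [0, 0, 0]]]}}

```text
clock: 7.38
tcp_pos: [0.4402, 0.2623, 0.2277]
orientation: [2.344, 2.091, -0.002]
contact_force: [-0.3, 0.4, -1.5]
grip_width: 0.0356
gripper_force: 25.7
```

Run:
```python
from h import *
import pickle
goto([.4385,.265,.23],83.5)
f=grab_frame('wrist'); save(f,'w3.png'); pickle.dump(f,open('w3.pkl','wb'))
c=np.array([.4385,.265,.1]); u=np.array([.113,.994,0])
for s in (.05,0,-.05): print(proj(f,c+u*s))
```

```text
tcp [0.4402 0.2623 0.2277] t 7.375 shift [ 0.0101 -0.008  -0.0092] turn [-0.0001  0.0004 -0.0001]
(np.float64(320.0079162457977), np.float64(159.26068675696598))
(np.float64(320.2340433193828), np.float64(240.90423119561322))
(np.float64(320.43746589087453), np.float64(314.35027855340974))
```

View pics/w3.png

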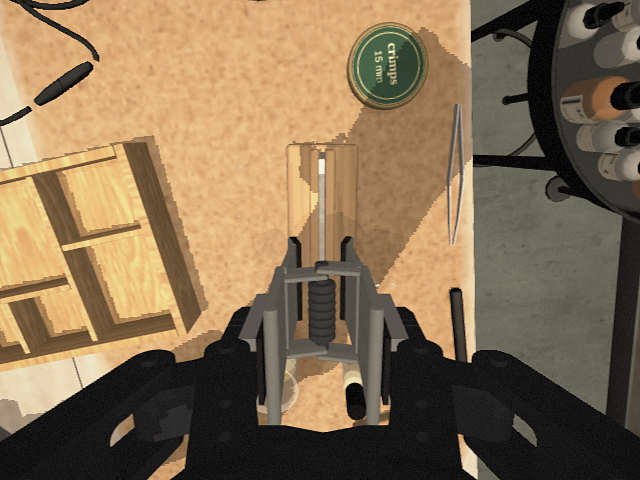

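The wrist view shows the card edge at x≈321 (rows 155–235) between the jaw pads (301 and 342), above the wide card's foot. Next I measure the lateral offset.

Run:
```python
from h import *
import pickle
f=pickle.load(open('w3.pkl','rb')); im=f['frame'].astype(int)
o=telemetry.get_obs(); A=R.from_rotvec(o['orientation']); t=o['tcp_pos']
for dz in (.031,.077): print('axis',proj(f,t+A.apply([0,0,dz])),proj(f,t+A.apply([.02,0,dz])))
# card axis expected at z=.1 under the tool: rows 170,220
for r in (165,190,220): print(r,[tuple(im[r,x]) [0] for x in range(308,338)],[tuple(im[r,x])[2] for x in range(308,338)])
for r in (245,260): print(r,[im[r,x].sum()//3 for x in range(280,362)])
for u,v in ((322,165),(322,220)):print(plane(f,u,v,.1))
```

```text
axis (np.float64(323.7530165987087), np.float64(310.18207674970944)) (np.float64(323.76612193075294), np.float64(262.111519482693))
axis (np.float64(323.5829067472386), np.float64(271.70227529835205)) (np.float64(323.5885547240503), np.float64(233.28396069476625))
165 [np.int64(159), np.int64(147), np.int64(156), np.int64(184), np.int64(199), np.int64(199), np.int64(198), np.int64(200), np.int64(198), np.int64(185), np.int64(206), np.int64(241), np.int64(243), np.int64(242), np.int64(243), np.int64(245), np.int64(221), np.int64(152), np.int64(185), np.int64(199), np.int64(198), np.int64(197), np.int64(198), np.int64(198), np.int64(195), np.int64(190), np.int64(155), np.int64(146), np.int64(167), np.int64(171)] [np.int64(83), np.int64(75), np.int64(81), np.int64(97), np.int64(105), np.int64(106), np.int64(106), np.int64(106), np.int64(103), np.int64(92), np.int64(149), np.int64(220), np.int64(231), np.int64(231), np.int64(232), np.int64(226), np.int64(175), np.int64(97), np.int64(96), np.int64(105), np.int64(105), np.int64(105), np.int64(105), np.int64(103), np.int64(104), np.int64(10
[... 3607 characters left out ...]
4(128), np.int64(132), np.int64(130), np.int64(132), np.int64(135), np.int64(124), np.int64(97), np.int64(94), np.int64(106), np.int64(106), np.int64(114), np.int64(118), np.int64(120), np.int64(123), np.int64(122), np.int64(110), np.int64(114), np.int64(123), np.int64(124), np.int64(123), np.int64(118), np.int64(105), np.int64(71), np.int64(13), np.int64(25), np.int64(28), np.int64(22), np.int64(45), np.int64(70), np.int64(79), np.int64(77), np.int64(76), np.int64(78), np.int64(78), np.int64(73), np.int64(79), np.int64(78), np.int64(78), np.int64(81), np.int64(78), np.int64(78), np.int64(87), np.int64(105), np.int64(117)]
[0.44493859 0.31124501 0.1       ]
[0.44112204 0.27811836 0.1       ]
```

Both centre at about 321 px, so there's no lateral correction. Descend 66 mm.

Call:
{"op": "apply_moves", "data": {"rows": [[[0.01, 0, 0.04], [0, 0, 0]], [[0.01, 0, 0.09], [0, 0, 0]], [[0.01, 0, 0.14], [0, 0, 0]], [[0.01, 0, 0.19], [0, 0, 0]], [[0.01, 0, 0.23], [0, 0, 0]], [[0.01, 0, 0.263], [0, 0, 0]], [[0.01, 0, 0.263], [0, 0, 0]], [[0.01, 0, 0.263], [0, 0, 0]], [[0.01, 0, 0.263], [0, 0, 0]]]}}

```text
clock: 8.55
tcp_pos: [0.4406, 0.2664, 0.1628]
orientation: [2.343, 2.093, 0.001]
contact_force: [0.5, 0.6, -0.4]
grip_width: 0.0356
gripper_force: 25.7
```

Run:
```python
from h import *
o=telemetry.get_obs(); print(o['tcp_pos'],o['contact_force'],o['grip_width'],o['gripper_force'])
f=grab_frame('wrist'); g=grab_frame('scene')
u,v=map(int,proj(g,[.4395,.265,.1])); print(u,v,'card edge px z.1',proj(g,[.4395,.265,.1]),'z.085',proj(g,[.428,.265,.085]))
a=f['frame'][90:390,120:520,::-1]; b=cv2.resize(g['frame'][v-45:v+45,u-60:u+60,::-1],(400,300),interpolation=cv2.INTER_CUBIC)
cv2.imwrite('pics/fin.png',np.hstack([a,b]))
```

```text
[0.4406272  0.26638662 0.16275369] [ 0.4660819   0.61913735 -0.36392162] 0.03555446841308621 25.7151398062706
227 275 card edge px z.1 (np.float64(227.3197397348269), np.float64(275.90766142542975)) z.085 (np.float64(230.16900293110746), np.float64(284.8319022855336))
```

View pics/fin.png

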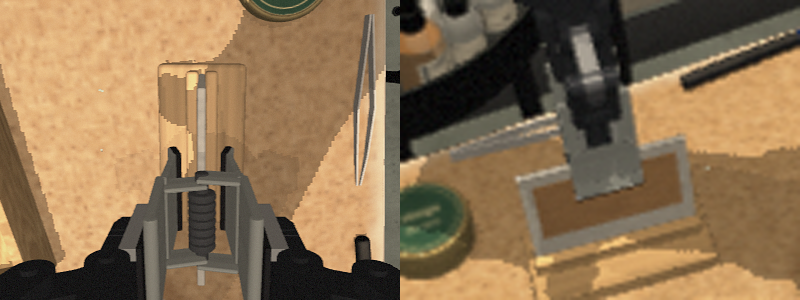

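The left view shows the card (x≈201) midway between the jaw pads (181 and 221). The right view shows the front jaw's lower edge at (608,195), about 15–18 mm below the card's top edge and near mid-width. There is no contact force, so I'm handing in.

```bash
python3 -c "
from bench import job
print(job.hand_in())"
```

```text
the job is handed in; nothing more can be done
None
```

The clip is held squeezed open (about 25 N) over the middle of the wide card, one jaw each side with the card midway between them and the tips roughly 15–18 mm below its edge; the job is handed in, but no verdict came back.

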